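# Assemble the turned spice tower

### The arm

A 6-joint arm with a two-finger parallel gripper is mounted at the origin on the work surface. World frame = base frame: x ahead of the robot, y to its left, z up, the work surface at z = 0. Lengths are in mm, angles in rad, forces in N, time in s.
With the tool pointing down it reaches from about 400 to 925 mm from the base axis. Payload 12.5 kg.
Tool frame: the origin (TCP) lies on the centre line of the jaws, within the pads' length; the fingertips stand 8 mm ahead of it and the grasp point (between the pads) lies 11 mm behind it; z points along the fingers, x is the direction in which the jaws open and shut, and the axes are right-handed (so a half turn about z gives the same grasp; the last joint's range is limited). The gripper opens to 95 mm and grips with 3 to 60 N. Pads are 20 mm wide; open, the fingers measure 119 mm over their backs; the gripper's body (75 mm by 180 mm) begins 59 mm behind the grasp point.
Start: joints at [-1.329, 0.491, 1.559, -0, 1.092, -0.106], TCP at [213.042, -587.587, 222.661] pointing down, gripper open.
Joint ranges: [-3.1, 3.1], [-0.84, 2.19], [0.05, 2.79], [-1.13, 4.28], [0.06, 2.93], [-2.69, 2.69]. Speed limits (rad/s): [2.22, 2.22, 2.79, 3.14, 3.14, 3.14].

### API

Orientations are given as [roll, pitch, yaw] about the fixed x, y, z axes, in that order (R = Rz(yaw) Ry(pitch) Rx(roll)).
In Python, from cell import env gives the robot as it stands. The module is installed in compiled form; this text tells all that it offers.
- The arm moves only by the tool send_rows, never from a script. Its argument "moves" is a list that holds one entry, the list of rows, each a list of 6 numbers: the shift along the tool's x, y, z as a fraction of full scale, then the turn, a rotation vector about the tool's x, y, z as a fraction of full scale. A call has 1 to 12 rows; each row is the pose to reach, as a shift and turn from the pose commanded when the call began, along the tool's axes at that moment; what a row does not reach only later rows make up. Full scale, the value 1, is 0.3 m for a shift and 90 degrees for a turn. A row lasts 1/12 s, in which the tool goes at most 41.7 mm and 7.16 degrees, less where a joint would pass 70% of its speed; a pose out of reach is approached as far as the arm can. A call with a number of a shift or a turn outside -1 to 1 is refused whole. A call with a gripper value outside its range is refused whole. "grip" is the gripper's target within -1 to 1 (shut at 1, half-way at 0, fully open at -1), set as the call begins (left out, the last holds). The fingers move at their own pace and stop on an object; the grip force is fixed at half the most. Time passes only in rows, so rows that repeat a pose let the fingers close. It gives the time, the measured TCP pose, the force and the opening at its end, in the units of the state.
- env.state(): the state, without advancing time (a new reading comes with each control period).
- env.read_camera(name): name is "side" or "top" or "wrist"; returns a dict with "image" (400x640x3 uint8, red, green, blue), "mtx" (3x3 intrinsics, pixels), "T" (4x4, takes a point from camera to world coordinates); the wrist camera has in their place "mount" (4x4, takes a point from camera to tool coordinates, whose origin is the TCP and whose axes are the tool frame's). Camera axes: x right, y up, looking along -z (the intrinsics and any distortion apply to the point x, -y, -z); pixel columns grow to the right and rows downward; lengths in mm; the calibration is good to about 2 mm. A picture is of the moment at which its call begins: read the wrist's pose just before it. There is no depth.
- env.job_done(): hands the job in, once; it reports no verdict.
Trained networks look in the newest picture that a camera, given by its name, has taken for a name from the list of things; names that differ only in an ending like _2 or _b are one class to them, and where a whole thing is asked for, a point or a joint stands for the part that bears it (a point fixed in the world has none). Each returns a list of dicts, best first, with "confidence" (0 to 1); they miss things now and then, are a little off and sometimes report something else, mostly with a low value. They report only what shows in the picture. A call takes as long as a camera call. They do not tell look-alikes from the thing itself.
- env.look_for(camera, thing): "xy" ([column, row] in pixels, amid what is visible of it).
- env.outline_of(camera, thing): "region" (400x640 bool, what is visible of it) and "xy" ([column, row] in pixels, amid what is visible of it).
The state is a dict: "t": time; "joints": joint angles; "qvel": joint speeds; "tau": joint torques, N m; "eef_pos": TCP position; "tcp_rot": TCP orientation; "ft_force": force on the tool from outside, world axes, zero at the start; "moment": the same for the moment, N m; "opening": opening from 0.0 (shut) to 1.0 (fully open).
Only numpy, scipy, OpenCV 4.12 (cv2) and the standard library are available. Lean on these libraries where they do the work, as an engineer would, in place of code of your own. Each camera call takes 0.05 s, during which the arm holds its last target. There are 200 camera calls.

### The job

Build the spice tower on the dark stand, one piece at a time from the bottom up: the large blue pot into the stand, the medium yellow pot on it, the small red pot on that, and the knobbed green lid on top, each fully seated with its foot in the opening below and let go before the next. Leave the white stand empty and do not push the wax tin or the sanding block about.

Things in the scene. Friction and masses are not known exactly. Their poses are not given: they have to be found in the camera images.
- pot_large: the large pot, blue, 62 mm across. Pale foot, radius 26 mm, 7 mm high, edge bevelled 2 mm; straight wall above, outer radius 31 mm, to the rim 41 mm above the origin; open mouth, radius 25 mm, 28 mm deep. Origin: centre of the foot's underside; z up. 40 to 130 g. Starts upright on the table. Seated in a stand (wall resting on its top), its origin is 15 mm above the stand's.
- pot_medium: the medium pot, yellow, 56 mm across. Pale foot, radius 23 mm, 7 mm high, edge bevelled 2 mm; straight wall above, outer radius 28 mm, to the rim 41 mm above the origin; open mouth, radius 22 mm, 28 mm deep. Origin: centre of the foot's underside; z up. 40 to 130 g. Starts upright on the table. Seated in the large pot (wall on its rim), its origin is 34 mm above that pot's.
- pot_small: the small pot, red, 50 mm across. Pale foot, radius 20 mm, 7 mm high, edge bevelled 2 mm; straight wall above, outer radius 25 mm, to the rim 41 mm above the origin; open mouth, radius 19 mm, 28 mm deep. Origin: centre of the foot's underside; z up. 40 to 130 g. Starts upright on the table. Seated in the medium pot (wall on its rim), its origin is 34 mm above that pot's.
- lid: the lid: green disc 46 mm across on a foot of radius 17 mm, 7 mm high, edge bevelled 2 mm; disc top 15 mm above the origin; on it an upright round pale wooden knob 20 mm across, up to 39 mm above the origin. Origin: centre of the foot's underside; z up. 35 to 70 g. Starts upright on the table. Seated in the small pot (disc on its rim), its origin is 34 mm above that pot's.
- stand_dark: the dark stand, on which the tower is built: a round turned stand, 100 mm across and 22 mm high, dark brown wood, fixed to the table, with a round recess in the middle of its top, radius 28 mm, 9 mm deep. Origin: centre of its underside, on the table; z up.
- stand_pale: the other stand, not used: a round turned stand, 100 mm across and 22 mm high, painted white, fixed to the table, with a round recess in the middle of its top, radius 28 mm, 9 mm deep. Origin: centre of its underside, on the table; z up.
- wax_tin: a round steel wax tin with a black lid, 71 mm across, 38 mm high, loose, to be left alone. Origin: centre of its underside.
- sanding_block: a cork sanding block with a reddish abrasive sole, 100 mm (its x) by 60 mm (its y), 34 mm high, loose, to be left alone. Origin: centre of its underside.
There are look-alikes about, which are no part of the job. Leave any orange or pink look-alike of the pot_small alone.

How it is judged:
By the outcome, as a careful person would: the job done as asked, in the order asked, and still so for the second after the job is handed in, with the robot touching nothing.
It also fails if it takes over 115 s, if anything falls off the work surface, if the arm or the gripper's body presses on something with over 40 N, if the wrist force passes 120 N, or if a joint passes its speed limit or range.

## Working session

There is one attempt and no reset: what is moved stays moved. The work goes in short steps, Python scripts to look and compute and a tool call to move; the robot and the scene stay as the last step left them, time stands still between calls to the robot, and variables do not carry over. Pictures are saved under pics/ and viewed, about 12 in all and at most 16, crops included, and the job is handed in when it is done.

Besides the shell and the picture viewer there is one more tool, called after ">>>" by a JSON object that holds its "name" and its "arguments". send_rows: Moves the arm, as the interface text tells. Its arguments: {"type":"object","properties":{"moves":{"type":"array","items":{"type":"array","items":{"type":"array","items":{"type":"number"}}}},"grip":{"type":"number"}},"required":["moves"]}

```bash
mkdir -p pics; ls; python3 - <<'E'
from cell import env
import cv2
print(env.state())
for c in("top","side"):
    r=env.read_camera(c); cv2.imwrite(f"pics/{c}0.png",r["image"][:,:,::-1])
    print(c,r["mtx"].tolist(),r["T"].round(3).tolist(),[k for k in r])
    for n in["pot_large","pot_medium","pot_small","lid","stand_dark","stand_pale","wax_tin","sanding_block"]:
        print(n,[(round(d["confidence"],2),[round(float(v)) for v in d["xy"]]) for d in env.look_for(c,n)])
E
```

```text
pics
{'t': 0.0, 'joints': array([-1.32857450e+00,  4.91550084e-01,  1.55942734e+00,  2.83586168e-05,
        1.09172753e+00, -1.05597286e-01]), 'qvel': array([ 1.67249700e-03,  7.04067498e-05, -1.90840073e-04,  5.91950353e-04,
        9.36167327e-04,  3.85379489e-04]), 'tau': array([-1.25254686e-03, -6.12647796e+01, -2.58185077e+01,  6.91811275e-02,
        4.82342835e-02, -9.47734861e-05]), 'eef_pos': array([ 213.00369404, -587.33771907,  222.07525428]), 'tcp_rot': array([-3.14145040e+00,  1.10345076e-03, -1.22299022e+00]), 'ft_force': array([-0.40003018, -0.15046808,  0.76463463]), 'moment': array([-0.01179437, -0.04349706, -0.00253222]), 'opening': 1.0019416483450414}
top [[426.9538210211906, 0.0, 313.36571576551756], [0.0, 426.9538210211906, 207.69538002341784], [0.0, 0.0, 1.0]] [[0.005, 0.999, -0.051, 453.112], [-1.0, 0.004, -0.011, 9.255], [-0.01, 0.051, 0.999, 1009.867], [0.0, 0.0, 0.0, 1.0]] ['image', 'mtx', 'T']
pot_large [(0.76, [458, 153])]
pot_medium [(0.57, [193, 167])]
pot_small [(0.73, [335, 200]), (0.56, [334, 253])]
lid [(0.86, [372, 159]), (0.66, [193, 166])]
stand_dark [(0.3, [284, 160])]
stand_pale [(0.65, [453, 227])]
wax_tin [(0.78, [286, 159]), (0.63, [453, 230])]
sanding_block [(0.97, [279, 227])]
side [[458.1560698990302, 0.0, 324.06792492784507], [0.0, 458.1560698990302, 197.24095721215636], [0.0, 0.0, 1.0]] [[-0.972, 0.092, -0.215, 295.871], [-0.233, -0.479, 0.847, 842.546], [-0.026, 0.873, 0.487, 515.27], [0.0, 0.0, 0.0, 1.0]] ['image', 'mtx', 'T']
pot_large [(0.65, [311, 144])]
pot_medium [(0.67, [230, 286])]
pot_small [(0.89, [324, 195]), (0.8, [373, 196]), (0.72, [356, 178])]
lid [(0.71, [290, 178])]
stand_dark [(0.8, [311, 305]), (0.22, [370, 154])]
stand_pale [(0.57, [368, 155])]
wax_tin [(0.58, [264, 219]), (0.45, [371, 156]), (0.32, [338, 230])]
sanding_block [(0.95, [336, 229]), (0.33, [357, 178])]
```

View pics/top0.png

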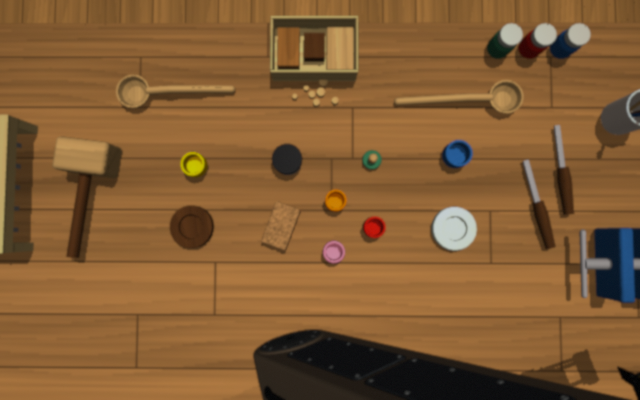

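View pics/side0.png

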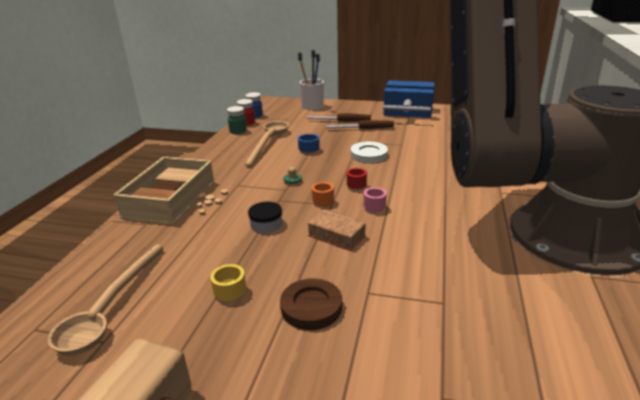

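```bash
cat > h.py <<'E'
from cell import env
import numpy as np, cv2
from scipy.spatial.transform import Rotation as R
def Twrist(st,mount):
    T=np.eye(4); T[:3,:3]=R.from_euler("xyz",st["tcp_rot"]).as_matrix(); T[:3,3]=st["eef_pos"]; return T@mount
def shot(c,name=None):
    st=env.state(); r=env.read_camera(c)
    if c=="wrist": r["T"]=Twrist(st,r["mount"])
    if name: cv2.imwrite(f"pics/{name}.png",r["image"][:,:,::-1])
    return r
def toworld(r,uv,z):
    K,T=r["mtx"],r["T"]; d=np.linalg.inv(K)@[uv[0],uv[1],1]; d=T[:3,:3]@(d*[1,-1,-1]); o=T[:3,3]
    return (o+d*(z-o[2])/d[2])
def topix(r,p):
    q=np.linalg.inv(r["T"])@np.append(p,1); q=r["mtx"]@(q[:3]*[1,-1,-1]); return q[:2]/q[2]
E
python3 - <<'E'
from h import *
r=shot("top")
for n,uv,z in[("blue",(458,154),41),("yellow",(193,165),41),("red",(374,227.5),41),("lid",(372,160),15),("dark",(192,227),22),("white",(455,229),22),("tin",(287,159),38),("block",(281,227),34),("orange",(336,201),41)]:
    print(n,toworld(r,uv,z).round(0)[:2])
r=shot("wrist","w0"); print(r["mount"].round(3),r["mtx"],[k for k in r])
E
```

```text
blue [ 626. -310.]
yellow [599. 296.]
red [ 458. -118.]
lid [ 616. -117.]
dark [457. 301.]
white [ 455. -307.]
tin [614.  81.]
block [458.  93.]
orange [518. -32.]
[[ 1.00000e+00  0.00000e+00  1.00000e-03 -6.06000e-01]
 [ 0.00000e+00 -9.61000e-01 -2.77000e-01 -7.93590e+01]
 [ 1.00000e-03  2.77000e-01 -9.61000e-01 -1.61543e+02]
 [ 0.00000e+00  0.00000e+00  0.00000e+00  1.00000e+00]] [[349.02094197   0.         321.81786662]
 [  0.         349.02094197 197.10513221]
 [  0.           0.           1.        ]] ['image', 'mtx', 'mount', 'T']
```

View pics/w0.png

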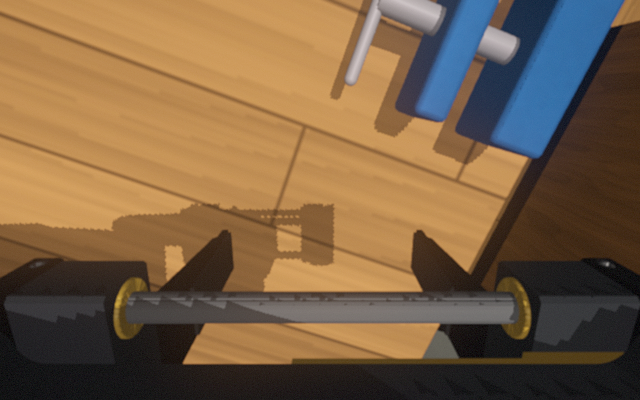

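>>> {"name": "send_rows", "arguments": {"moves": [[[-0.2,-0.8,0,0,0,-0.7786],[-0.2,-0.8,0,0,0,-0.7786],[-0.2,-0.8,0,0,0,-0.7786],[-0.2,-0.8,0,0,0,-0.7786],[-0.2,-0.8,0,0,0,-0.7786],[-0.2,-0.8,0,0,0,-0.7786],[-0.2,-0.8,0,0,0,-0.7786],[-0.2,-0.8,0,0,0,-0.7786],[-0.2,-0.8,0,0,0,-0.7786],[-0.2,-0.8,0,0,0,-0.7786],[-0.2,-0.8,0,0,0,-0.7786]]], "grip": -1}}

```text
t: 1.92
eef_pos: [418.4, -449.3, 222.6]
tcp_rot: [3.141, -0.0, 0.005]
ft_force: [-0.2, -0.0, 0.3]
opening: 1.004
```

>>> {"name": "send_rows", "arguments": {"moves": [[[0.69,-0.46,0.07,0,0,0],[0.69,-0.46,0.07,0,0,0],[0.69,-0.46,0.07,0,0,0],[0.69,-0.46,0.07,0,0,0],[0.69,-0.46,0.07,0,0,0],[0.69,-0.46,0.07,0,0,0],[0.69,-0.46,0.07,0,0,0],[0.69,-0.46,0.07,0,0,0],[0.69,-0.46,0.07,0,0,0]]]}}

```text
t: 2.67
eef_pos: [624.9, -311.5, 201.4]
tcp_rot: [-3.142, 0.001, -0.002]
ft_force: [-0.9, 0.3, 0.2]
opening: 1.0
```

```bash
cat >> h.py <<'E'
HSV={"pot_large":(95,125),"pot_medium":(23,35),"pot_small":(174,185),"lid":(70,92)}
def ring(r,hue,z,near,name=None):
    """circle fit, in the plane z, of the outer edge of the coloured thing nearest `near` (world xy)"""
    h=cv2.cvtColor(r["image"],cv2.COLOR_RGB2HSV).astype(int); H=h[...,0]
    m=((H>=hue[0])&(H<=hue[1])|(H+180<=hue[1]))&(h[...,1]>110)&(h[...,2]>30)
    n,l,s,c=cv2.connectedComponentsWithStats(m.astype(np.uint8))
    out=[]
    for i in range(1,n):
        if s[i,4]<60: continue
        w=toworld(r,c[i],z)[:2]; out.append((np.linalg.norm(w-near),i,s[i,4],w.round(1)))
    return l,sorted(out,key=lambda o:o[0])
E
cat > look.py <<'E'
from h import *; import sys
n=sys.argv[1]; near=np.array([float(v) for v in sys.argv[2:4]]); name=sys.argv[4]
r=shot("wrist",name); st=env.state(); print(st["t"],st["eef_pos"].round(1))
if n in HSV:
    l,o=ring(r,HSV[n],41,near); print(o[:3])
print([(round(d["confidence"],2),d["xy"]) for d in env.look_for("wrist",n)])
E
python3 look.py pot_large 626 -310 w1
```

```text
2.7167 [ 624.5 -312.1  201.7]
[(np.float64(3.9958194600552197), 1, np.int32(1892), array([ 629. , -307.4]))]
[(0.68, [325.9, 179.6])]
```

View pics/w1.png

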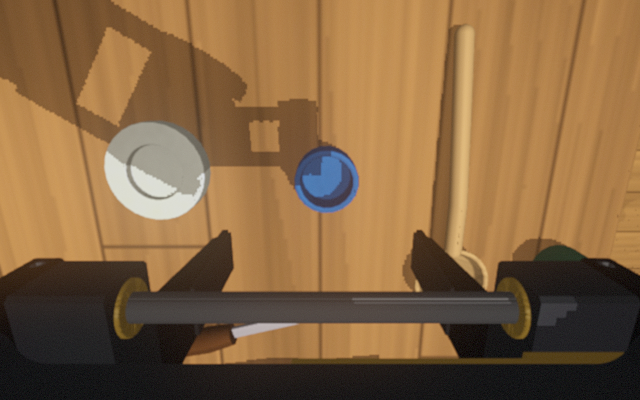

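```bash
cat >> h.py <<'E'
GEO={"pot_large":(31,41,7),"pot_medium":(28,41,7),"pot_small":(25,41,7),"lid":(23,15,7),"stand_dark":(50,22,0)}
def cen(pts):
    hu=cv2.convexHull(np.round(np.asarray(pts)*64).astype(np.int32)).astype(np.float32)/64
    m=cv2.moments(hu); return np.array([m["m10"],m["m01"]])/m["m00"],m["m00"]
def fit(r,n,near,dz=0,mask=None):
    """silhouette-centroid fit of a cylinder; returns xy, measured/model area ratio"""
    rad,zt,zb=GEO[n]; a=np.linspace(0,2*np.pi,90); p=np.array(near,float)
    if mask is None:
        l,o=ring(r,HSV[n],zt+dz,p); mask=l==o[0][1]
    ys,xs=np.nonzero(mask); c,A=cen(np.r_[np.c_[xs-.5,ys-.5],np.c_[xs+.5,ys+.5],np.c_[xs-.5,ys+.5],np.c_[xs+.5,ys-.5]])
    for _ in range(6):
        c2,A2=cen([topix(r,[p[0]+rad*np.cos(t),p[1]+rad*np.sin(t),z+dz]) for z in(zt,zb) for t in a])
        p+= (toworld(r,c,zt+dz)-toworld(r,c2,zt+dz))[:2]
    return p.round(2),round(A/A2,3)
E
cat > look.py <<'E'
from h import *; import sys
n=sys.argv[1]; near=np.array([float(v) for v in sys.argv[2:4]]); dz=float(sys.argv[4]); name=sys.argv[5] if len(sys.argv)>5 else None
r=shot("wrist",name); st=env.state(); print(st["t"],st["eef_pos"].round(1),st["tcp_rot"].round(4),st["opening"])
print(fit(r,n,near,dz))
E
python3 look.py pot_large 629 -307 0
python3 - <<'E'
from h import *
r=shot("top")
for n,p in dict(pot_large=(626,-310),pot_medium=(599,296),pot_small=(458,-118),lid=(616,-117)).items(): print(n,fit(r,n,p))
E
```

```text
2.8167 [ 624.3 -312.6  202. ] [ 3.1413e+00 -2.0000e-04 -2.7000e-03] 1.0002268895431858
(array([ 631.39, -313.36]), 0.808)
pot_large (array([ 629.61, -312.31]), 0.864)
pot_medium (array([603.54, 300.51]), 0.982)
pot_small (array([ 463.15, -121.85]), 0.712)
lid (array([ 615.6 , -115.24]), 0.609)
```

```bash
python3 - <<'E'
from h import *
r=shot("wrist"); h=cv2.cvtColor(r["image"],cv2.COLOR_RGB2HSV)
for s in (h[136:224:4,326],h[180,286:366:4]): print([tuple(map(int,v)) for v in s])
GEO["x"]=0
l,o=ring(r,HSV["pot_large"],41,(630,-311)); m=l==o[0][1]; ys,xs=np.nonzero(m); print(xs.min(),xs.max(),ys.min(),ys.max())
a=np.linspace(0,6.28,90)
for z in(41,7):
    q=np.array([topix(r,[630+31*np.cos(t),-311+31*np.sin(t),z]) for t in a]); print(z,q.min(0),q.max(0))
E
```

```text
[(15, 140, 177), (15, 140, 159), (9, 106, 103), (126, 50, 77), (110, 110, 118), (107, 138, 179), (107, 140, 180), (107, 139, 182), (107, 142, 179), (107, 141, 176), (107, 143, 178), (107, 140, 180), (106, 141, 179), (106, 138, 179), (109, 132, 162), (113, 103, 114), (133, 54, 75), (143, 44, 70), (107, 138, 181), (12, 117, 178), (15, 141, 181), (16, 142, 179)]
[(15, 144, 177), (14, 138, 120), (9, 97, 105), (112, 110, 116), (113, 93, 99), (106, 145, 183), (106, 144, 181), (107, 143, 178), (107, 143, 178), (107, 140, 180), (107, 140, 180), (107, 142, 178), (107, 140, 179), (107, 139, 178), (110, 117, 133), (115, 90, 113), (132, 48, 79), (109, 123, 162), (122, 55, 159), (16, 140, 195)]
296 357 149 210
41 [294.37021811 149.02447352] [359.65218337 212.57736596]
7 [296.83020307 144.19226164] [356.25403625 202.39841755]
```

```bash
sed -i 's/"pot_large":(95,125)/"pot_large":(95,160)/; s/(h\[...,1\]>110)/(h[...,1]>(35 if hue[1]==160 else 110))/' h.py
python3 look.py pot_large 629 -307 0; python3 look.py pot_large 629 -307 0;
```

```text
2.9667 [ 624.6 -312.3  202. ] [ 3.1413e+00 -4.0000e-04 -1.8000e-03] 0.9977321790240581
(array([ 629.58, -310.69]), 0.968)
3.0167 [ 624.7 -312.1  202. ] [ 3.1413e+00 -3.0000e-04 -1.4000e-03] 0.9969994376399111
(array([ 629.65, -310.7 ]), 0.969)
```

>>> {"name": "send_rows", "arguments": {"moves": [[[0.0165,-0.004,0.13,0,0,0],[0.0165,-0.004,0.26,0,0,0],[0.0165,-0.004,0.39,0,0,0],[0.0165,-0.004,0.5,0,0,0],[0.0165,-0.004,0.57,0,0,0],[0.0165,-0.004,0.6,0,0,0],[0.0165,-0.004,0.6,0,0,0]]]}}

```text
t: 3.6
eef_pos: [629.3, -310.0, 19.7]
tcp_rot: [-3.14, 0.003, -0.001]
ft_force: [0.5, -0.4, 0.6]
opening: 1.0
```

>>> {"name": "send_rows", "arguments": {"moves": [[[0,0,0,0,0,0],[0,0,0,0,0,0],[0,0,0,0,0,0],[0,0,0,0,0,0],[0,0,0,0,0,0],[0,0,0,0,0,0],[0,0,0,0,0,0],[0,0,0,0,0,0]]], "grip": 1}}

```text
t: 4.27
eef_pos: [630.4, -310.3, 22.4]
tcp_rot: [3.141, -0.001, 0.0]
ft_force: [-1.4, 0.5, 5.7]
opening: 0.651
```

>>> {"name": "send_rows", "arguments": {"moves": [[[0,0,-0.05,0,0,0],[0,0,-0.15,0,0,0],[0,0,-0.28,0,0,0],[0,0,-0.41,0,0,0],[-0.01,-0.04,-0.53,0,0,0],[-0.04,-0.14,-0.6,0,0,0],[-0.07,-0.26,-0.6,0,0,0],[-0.1,-0.38,-0.6,0,0,0],[-0.13,-0.5,-0.6,0,0,0],[-0.16,-0.62,-0.6,0,0,0],[-0.19,-0.74,-0.6,0,0,0],[-0.22,-0.86,-0.6,0,0,0]]]}}

```text
t: 5.27
eef_pos: [563.3, -50.6, 201.6]
tcp_rot: [3.142, 0.0, -0.0]
ft_force: [1.0, 0.8, -1.1]
opening: 0.654
```

>>> {"name": "send_rows", "arguments": {"moves": [[[-0.03,-0.12,0,0,0,0],[-0.06,-0.24,0,0,0,0],[-0.09,-0.36,0,0,0,0],[-0.12,-0.48,0,0,0,0],[-0.15,-0.6,0,0,0,0],[-0.18,-0.72,0,0,0,0],[-0.22,-0.84,0,0,0,0],[-0.26,-0.94,0,0,0,0],[-0.3,-1,0,0,0,0],[-0.34,-1,0,0,0,0],[-0.34,-1,0,0,0,0]]]}}

```text
t: 6.18
eef_pos: [460.0, 248.3, 201.4]
tcp_rot: [3.141, 0.001, 0.003]
ft_force: [0.7, -0.9, -0.8]
opening: 0.652
```

>>> {"name": "send_rows", "arguments": {"moves": [[[-0.01,-0.08,0,0,0,0],[-0.01,-0.15,0,0,0,0],[-0.01,-0.18,0,0,0,0],[-0.01,-0.18,0,0,0,0],[-0.01,-0.18,0,0,0,0]]]}}

```text
t: 6.6
eef_pos: [459.4, 301.0, 201.3]
tcp_rot: [3.141, 0.0, 0.0]
ft_force: [0.7, -0.3, -0.6]
opening: 0.649
```

```bash
python3 - <<'E'
from h import *
r=shot("wrist","w2"); st=env.state(); print(st["t"],st["eef_pos"].round(1),st["opening"])
for d in env.outline_of("wrist","stand_dark"): print(d["confidence"],d["xy"],d["region"].sum())
print(topix(r,[457,301,22]))
E
```

```text
6.65 [459.4 300.7 201.4] 0.6509040326874641
0.97 [317.8, 162.7] 6375
0.74 [466.1, 181.0] 3251
[318.79317649 178.78507142]
```

View pics/w2.png

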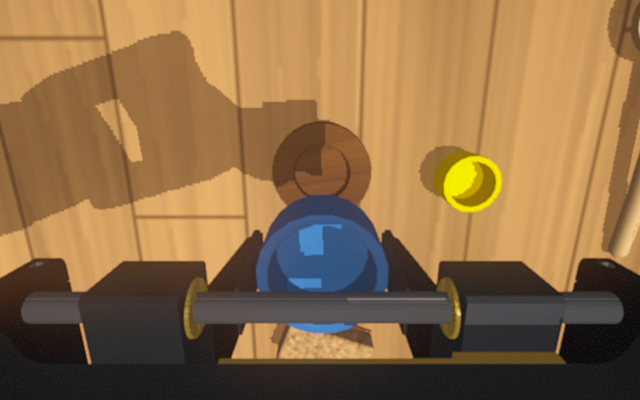

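>>> {"name": "send_rows", "arguments": {"moves": [[[0,0.08,0,0,0,0],[0,0.13,0,0,0,0],[0,0.15,0,0,0,0],[0,0.15,0,0,0,0],[0,0.15,0,0,0,0]]]}}

```text
t: 7.12
eef_pos: [459.5, 256.5, 201.8]
tcp_rot: [-3.141, -0.0, -0.001]
ft_force: [0.3, 0.5, -1.7]
opening: 0.652
```

```bash
python3 - <<'E'
from h import *
from scipy.optimize import least_squares
r=shot("wrist"); st=env.state(); print(st["t"],st["eef_pos"].round(1))
d=env.outline_of("wrist","stand_dark")[0]; m=d["region"]; print(d["confidence"],m.sum())
ys,xs=np.nonzero(m); print(xs.min(),xs.max(),ys.min(),ys.max())
print(fit(r,"stand_dark",(457,301),0,m))
print("yellow",fit(r,"pot_medium",(601,298)))
v=r["image"].copy(); v[m]=v[m]//2+[0,127,0]
p=fit(r,"stand_dark",(457,301),0,m)[0]
w=r["image"][60:260,200:440].copy(); w=cv2.resize(w,None,fx=3,fy=3)
for rad,z in((50,22),(28,22)):
    for t in np.linspace(0,6.28,60):
        q=(topix(r,[p[0]+rad*np.cos(t),p[1]+rad*np.sin(t),z])-[200,60]+.5)*3; cv2.circle(w,tuple(int(c) for c in q),1,(0,255,0),-1)
s=cv2.resize(v[60:260,200:440],None,fx=.5,fy=.5)
cv2.imwrite("pics/w3.png",w[:,:,::-1])
E
```

```text
7.1667 [459.4 256.9 201.8]
0.72 8439
270 372 74 178
(array([459.32, 306.54]), 0.997)
yellow (array([603.9 , 299.54]), 0.967)
```

View pics/w3.png

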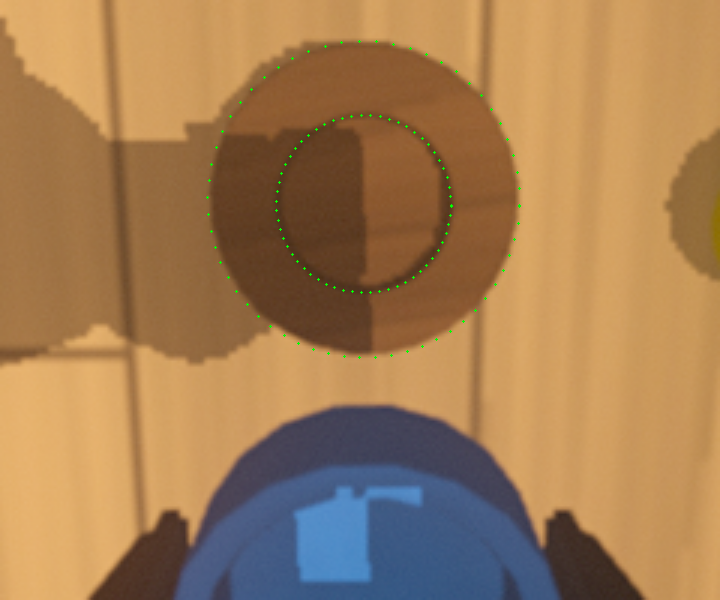

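>>> {"name": "send_rows", "arguments": {"moves": [[[0,-0.08,0,0,0,0],[0,-0.14,0.06,0,0,0],[0,-0.166,0.18,0,0,0],[0,-0.166,0.31,0,0,0],[0,-0.166,0.42,0,0,0],[0,-0.166,0.48,0,0,0],[0,-0.166,0.5,0,0,0],[0,-0.166,0.51,0,0,0],[0,-0.166,0.525,0,0,0],[0,-0.166,0.538,0,0,0],[0,-0.166,0.548,0,0,0],[0,-0.166,0.548,0,0,0]]]}}

```text
t: 8.22
eef_pos: [459.5, 306.8, 37.6]
tcp_rot: [-3.141, -0.001, -0.0]
ft_force: [-0.2, 0.2, -0.4]
opening: 0.651
```

>>> {"name": "send_rows", "arguments": {"moves": [[[0,0,0.002,0,0,0],[0,0,0.002,0,0,0],[0,0,0.002,0,0,0],[0,0,0.002,0,0,0],[0,0,0.002,0,0,0]]], "grip": -1}}

```text
t: 8.63
eef_pos: [459.3, 306.6, 36.8]
tcp_rot: [-3.142, -0.0, 0.0]
ft_force: [0.4, -0.4, -0.4]
opening: 0.945
```

>>> {"name": "send_rows", "arguments": {"moves": [[[0,0,0,0,0,0],[0,0,-0.03,0,0,0],[0,0,-0.12,0,0,0],[0,0,-0.25,0,0,0],[0,0,-0.38,0,0,0],[0,0,-0.5,0,0,0],[0,0,-0.55,0,0,0],[0,0,-0.55,0,0,0],[0,0,-0.55,0,0,0]]]}}

```text
t: 9.38
eef_pos: [459.1, 306.6, 202.6]
tcp_rot: [-3.141, -0.002, 0.0]
ft_force: [0.3, 0.6, -0.2]
opening: 0.998
```

```bash
python3 - <<'E'
from h import *
r=shot("wrist","w4"); st=env.state(); print(st["t"],st["eef_pos"].round(1),st["opening"])
print("blue",fit(r,"pot_large",(459,306),15),"yellow",fit(r,"pot_medium",(604,299.5)))
d=env.outline_of("wrist","stand_dark"); 
if d: print(d[0]["confidence"],fit(r,"stand_dark",(459,306),0,d[0]["region"]))
cv2.imwrite("pics/w4.png",cv2.resize(r["image"][80:280,180:520,::-1],None,fx=2,fy=2))
E
```

```text
9.4333 [458.8 306.4 201.4] 0.9987221792774158
blue (array([460.08, 306.31]), 0.994) yellow (array([604.65, 299.  ]), 0.94)
0.67 (array([459.31, 306.7 ]), 0.998)
```

View pics/w4.png

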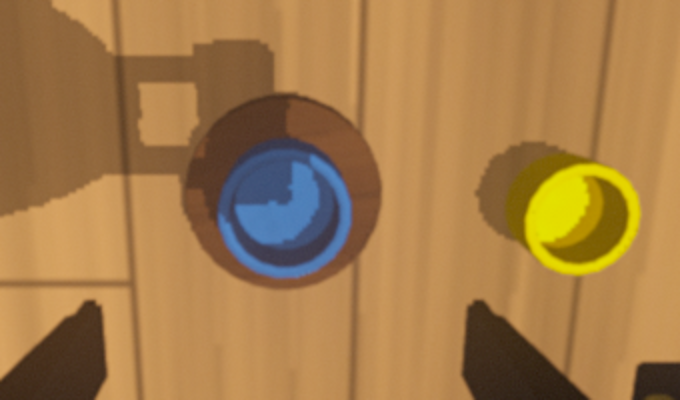

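>>> {"name": "send_rows", "arguments": {"moves": [[[0.13,0.023,0,0,0,0],[0.26,0.023,0,0,0,0],[0.38,0.023,0,0,0,0],[0.46,0.023,0,0,0,0],[0.483,0.023,0,0,0,0],[0.483,0.023,0,0,0,0],[0.483,0.023,0,0,0,0]]]}}

```text
t: 10.07
eef_pos: [603.1, 299.5, 200.0]
tcp_rot: [3.141, 0.003, -0.0]
ft_force: [-0.8, 0.4, 0.4]
opening: 1.001
```

```bash
python3 look.py pot_medium 604 299.5 0;python3 look.py pot_medium 604 299.5 0
```

```text
10.1167 [602.8 299.7 200.6] [3.1408e+00 2.0000e-03 3.0000e-04] 0.9999484787963402
(array([603.52, 299.1 ]), 0.969)
10.1667 [602.8 299.9 201.2] [3.1411e+00 1.3000e-03 6.0000e-04] 0.9994875410241297
(array([603.68, 299.14]), 0.969)
```

>>> {"name": "send_rows", "arguments": {"moves": [[[0,0.0015,0.13,0,0,0],[0,0.0015,0.26,0,0,0],[0,0.0015,0.39,0,0,0],[0,0.0015,0.5,0,0,0],[0,0.0015,0.57,0,0,0],[0,0.0015,0.6,0,0,0],[0,0.0015,0.6,0,0,0]]]}}

```text
t: 10.75
eef_pos: [602.6, 299.2, 20.1]
tcp_rot: [3.14, 0.003, 0.001]
ft_force: [0.7, -0.4, 0.6]
opening: 1.001
```

>>> {"name": "send_rows", "arguments": {"moves": [[[0,0,0,0,0,0],[0,0,0,0,0,0],[0,0,0,0,0,0],[0,0,0,0,0,0],[0,0,0,0,0,0],[0,0,0,0,0,0],[0,0,0,0,0,0],[0,0,0,0,0,0]]], "grip": 1}}

```text
t: 11.42
eef_pos: [604.2, 299.3, 22.0]
tcp_rot: [-3.142, -0.0, -0.0]
ft_force: [-0.6, -0.6, 5.0]
opening: 0.591
```

>>> {"name": "send_rows", "arguments": {"moves": [[[0,0,-0.05,0,0,0],[0,0,-0.15,0,0,0],[0,0,-0.27,0,0,0],[-0.04,-0.01,-0.34,0,0,0],[-0.13,-0.024,-0.34,0,0,0],[-0.25,-0.024,-0.34,0,0,0],[-0.37,-0.024,-0.34,0,0,0],[-0.45,-0.024,-0.34,0,0,0],[-0.481,-0.024,-0.34,0,0,0],[-0.481,-0.024,-0.34,0,0,0],[-0.481,-0.024,-0.32,0,0,0],[-0.481,-0.024,-0.28,0,0,0]]]}}

```text
t: 12.42
eef_pos: [461.9, 307.0, 106.1]
tcp_rot: [-3.14, -0.003, -0.0]
ft_force: [1.0, -0.6, -0.7]
opening: 0.592
```

>>> {"name": "send_rows", "arguments": {"moves": [[[0,0,0.04,0,0,0],[0,0,0.065,0,0,0],[0,0,0.08,0,0,0],[0,0,0.09,0,0,0],[0,0,0.1,0,0,0],[0,0,0.11,0,0,0],[0,0,0.115,0,0,0],[0,0,0.115,0,0,0]]]}}

```text
t: 13.08
eef_pos: [459.9, 306.5, 71.2]
tcp_rot: [-3.142, -0.0, 0.0]
ft_force: [0.2, -0.0, -0.4]
opening: 0.595
```

>>> {"name": "send_rows", "arguments": {"moves": [[[0,0,0.002,0,0,0],[0,0,0.002,0,0,0],[0,0,0.002,0,0,0],[0,0,0.002,0,0,0],[0,0,0.002,0,0,0],[0,0,0.002,0,0,0]]], "grip": -1}}

```text
t: 13.58
eef_pos: [459.8, 306.5, 70.6]
tcp_rot: [3.142, -0.0, 0.0]
ft_force: [0.3, -1.0, -0.3]
opening: 0.955
```

>>> {"name": "send_rows", "arguments": {"moves": [[[0,0,0,0,0,0],[0,0,-0.03,0,0,0],[0,0,-0.12,0,0,0],[0,0,-0.25,0,0,0],[0,0,-0.38,0,0,0],[0,0,-0.45,0,0,0],[0,0,-0.45,0,0,0],[0,0,-0.45,0,0,0]]]}}

```text
t: 14.25
eef_pos: [459.9, 306.6, 207.0]
tcp_rot: [-3.14, -0.002, 0.0]
ft_force: [0.2, 0.3, -0.7]
opening: 1.0
```

```bash
python3 - <<'E'
from h import *
r=shot("wrist"); st=env.state(); print(st["t"],st["eef_pos"].round(1),st["opening"])
print("yellow",fit(r,"pot_medium",(459.5,306.5),49))
s=shot("side"); print("side yellow",fit(s,"pot_medium",(459.5,306.5),49))
a=cv2.resize(r["image"][40:290,180:480],None,fx=2,fy=2)[:,:600]; b=cv2.resize(s["image"][220:345,250:350],None,fx=4,fy=4)
cv2.imwrite("pics/w5.png",np.hstack([cv2.resize(a,None,fx=.66,fy=.66),cv2.resize(b,(300,330))])[:,:,::-1])
E
```

```text
14.3 [459.5 306.3 205.6] 0.998184626080458
yellow (array([460.68, 306.13]), 0.955)Traceback (most recent call last):
  File "<stdin>", line 4, in <module>
  File "h.py", line 35, in fit
    l,o=ring(r,HSV[n],zt+dz,p); mask=l==o[0][1]
                                        ~^^^
IndexError: list index out of range
```

>>> {"name": "send_rows", "arguments": {"moves": [[[0,0.1,0,0,0,0],[0,0.22,0,0,0,0],[0,0.35,0,0,0,0],[0,0.48,0,0,0,0],[0,0.61,0,0,0,0],[0,0.74,0,0,0,0],[0,0.87,0,0,0,0],[0,1,0,0,0,0]]]}}

```text
t: 15.02
eef_pos: [458.8, 4.7, 204.3]
tcp_rot: [-3.141, 0.003, 0.0]
ft_force: [1.7, 0.3, 0.2]
opening: 0.998
```

>>> {"name": "send_rows", "arguments": {"moves": [[[0.004,0.13,0.013,0,0,0],[0.004,0.26,0.013,0,0,0],[0.004,0.36,0.013,0,0,0],[0.004,0.42,0.013,0,0,0],[0.004,0.4245,0.013,0,0,0],[0.004,0.4245,0.013,0,0,0],[0.004,0.4245,0.013,0,0,0]]]}}

```text
t: 15.6
eef_pos: [460.6, -120.1, 200.9]
tcp_rot: [-3.141, 0.002, -0.0]
ft_force: [-0.4, 0.5, 0.3]
opening: 1.001
```

```bash
sed -i 's/"pot_small":(174,185)/"pot_small":(174,182)/' h.py; python3 - <<'E'
from h import *
r=shot("wrist"); st=env.state(); print(st["t"],st["eef_pos"].round(1),st["opening"])
print("red",fit(r,"pot_small",(461,-120)), [(o[2],o[3]) for o in ring(r,HSV["pot_small"],41,np.array([461,-120]))[1][:4]])
s=shot("side"); print("side yellow",fit(s,"pot_medium",(459.5,306.5),49))
a=cv2.resize(r["image"][40:290,180:480],(440,366)); b=cv2.resize(s["image"][200:345,250:370],(303,366))
cv2.imwrite("pics/w5.png",np.hstack([a,b])[:,:,::-1])
h=cv2.cvtColor(r["image"],cv2.COLOR_RGB2HSV); u=topix(r,[461,-120,41]).astype(int); print(u,h[u[1]-36:u[1]+40:5,u[0]].tolist())
E
```

```text
15.65 [ 460.7 -119.8  201.1] 0.9995264434192135
red (array([393.15, -25.27]), 0.248) [(np.int32(185), array([391.5, -24.6]))]
side yellow (array([464.67, 289.57]), 0.47)
[321 183] [[15, 145, 171], [7, 185, 105], [4, 216, 150], [3, 213, 181], [6, 220, 158], [4, 207, 161], [4, 224, 214], [5, 242, 212], [5, 231, 203], [6, 206, 140], [8, 198, 107], [5, 233, 213], [16, 146, 189], [16, 144, 189], [16, 150, 187], [16, 144, 188]]
```

View pics/w5.png

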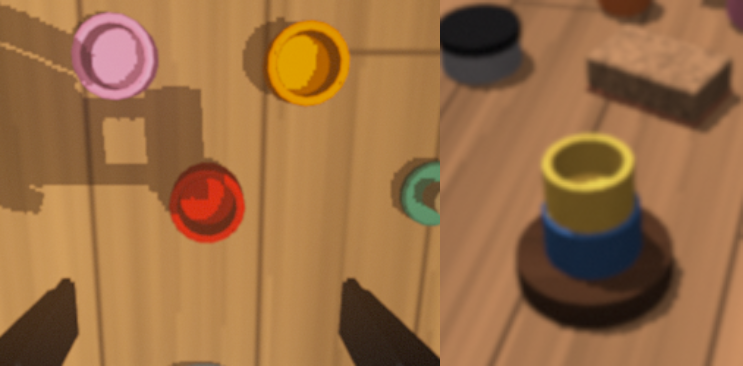

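```bash
sed -i 's/"pot_small":(174,182)/"pot_small":(174,189)/; s/>(35 if hue\[1\]==160 else 110)/>(35 if hue[1]==160 else 160 if hue[1]==189 else 110)/' h.py; python3 look.py pot_small 461 -120 0; python3 look.py pot_small 461 -120 0;
```

```text
15.75 [ 460.9 -119.7  201.4] [-3.1414e+00  5.0000e-04  1.6000e-03] 0.9992763682633142
(array([ 459.9 , -117.92]), 0.967)
15.8 [ 461.  -119.8  201.5] [-3.1415e+00  2.0000e-04  1.6000e-03] 0.9985030466652066
(array([ 459.9 , -117.92]), 0.965)
```

>>> {"name": "send_rows", "arguments": {"moves": [[[-0.0035,-0.006,0.13,0,0,0],[-0.0035,-0.006,0.26,0,0,0],[-0.0035,-0.006,0.39,0,0,0],[-0.0035,-0.006,0.5,0,0,0],[-0.0035,-0.006,0.57,0,0,0],[-0.0035,-0.006,0.6,0,0,0],[-0.0035,-0.006,0.6,0,0,0]]]}}

```text
t: 16.38
eef_pos: [459.4, -118.4, 20.2]
tcp_rot: [-3.141, 0.003, 0.001]
ft_force: [-0.3, 0.7, -0.2]
opening: 1.003
```

>>> {"name": "send_rows", "arguments": {"moves": [[[0,0,0,0,0,0],[0,0,0,0,0,0],[0,0,0,0,0,0],[0,0,0,0,0,0],[0,0,0,0,0,0],[0,0,0,0,0,0],[0,0,0,0,0,0],[0,0,0,0,0,0],[0,0,0,0,0,0]]], "grip": 1}}

```text
t: 17.13
eef_pos: [460.0, -119.1, 21.8]
tcp_rot: [3.141, -0.0, 0.0]
ft_force: [-0.7, -0.9, 5.1]
opening: 0.52
```

>>> {"name": "send_rows", "arguments": {"moves": [[[0,0,-0.05,0,0,0],[0,0,-0.15,0,0,0],[0,0,-0.27,0,0,0],[0,-0.04,-0.38,0,0,0],[0,-0.13,-0.42,0,0,0],[0,-0.25,-0.42,0,0,0],[0,-0.38,-0.42,0,0,0],[0,-0.51,-0.42,0,0,0],[0,-0.64,-0.42,0,0,0],[0,-0.77,-0.42,0,0,0],[0,-0.9,-0.42,0,0,0],[0,-1,-0.42,0,0,0]]]}}

```text
t: 18.13
eef_pos: [459.4, 183.5, 147.5]
tcp_rot: [-3.142, 0.0, 0.001]
ft_force: [0.4, 0.0, -0.5]
opening: 0.527
```

>>> {"name": "send_rows", "arguments": {"moves": [[[0,-0.12,0,0,0,0],[0,-0.24,0,0,0,0],[0,-0.34,0,0,0,0],[0,-0.4,0,0,0,0],[-0.0005,-0.418,0,0,0,0],[-0.0005,-0.418,0,0,0,0],[-0.0005,-0.418,0.03,0,0,0],[-0.0005,-0.418,0.07,0,0,0],[-0.0005,-0.418,0.1,0,0,0]]]}}

```text
t: 18.88
eef_pos: [459.6, 304.8, 116.5]
tcp_rot: [3.141, 0.001, -0.001]
ft_force: [-0.0, -0.5, -0.0]
opening: 0.523
```

>>> {"name": "send_rows", "arguments": {"moves": [[[0,0,0.008,0,0,0],[0,0,0.016,0,0,0],[0,0,0.024,0,0,0],[0,0,0.032,0,0,0],[0,0,0.038,0,0,0],[0,0,0.0415,0,0,0],[0,0,0.0415,0,0,0]]]}}

```text
t: 19.47
eef_pos: [459.7, 306.3, 105.1]
tcp_rot: [3.141, -0.0, 0.0]
ft_force: [-0.0, 1.4, -1.4]
opening: 0.528
```

>>> {"name": "send_rows", "arguments": {"moves": [[[0,0,0.002,0,0,0],[0,0,0.002,0,0,0],[0,0,0.002,0,0,0],[0,0,0.002,0,0,0],[0,0,0.002,0,0,0],[0,0,0.002,0,0,0]]], "grip": -1}}

```text
t: 19.97
eef_pos: [459.8, 306.3, 104.6]
tcp_rot: [3.142, -0.0, 0.0]
ft_force: [-0.0, -0.1, -0.1]
opening: 0.888
```

>>> {"name": "send_rows", "arguments": {"moves": [[[0,0,0,0,0,0],[0,0,-0.03,0,0,0],[0,0,-0.12,0,0,0],[0,0,-0.25,0,0,0],[0,0.06,-0.33,0,0,0],[0.05,0.18,-0.35,0,0,0],[0.1,0.3,-0.35,0,0,0],[0.15,0.42,-0.35,0,0,0],[0.2,0.54,-0.35,0,0,0],[0.25,0.66,-0.35,0,0,0],[0.3,0.78,-0.35,0,0,0],[0.35,0.9,-0.35,0,0,0]]]}}

```text
t: 20.97
eef_pos: [565.1, 34.4, 210.5]
tcp_rot: [3.142, -0.001, -0.0]
ft_force: [0.2, 0.1, -0.5]
opening: 0.998
```

>>> {"name": "send_rows", "arguments": {"moves": [[[0.05,0.12,0,0,0,0],[0.1,0.24,0,0,0,0],[0.15,0.36,0,0,0,0],[0.17,0.45,0,0,0,0],[0.17,0.5,0.02,0,0,0],[0.17,0.505,0.03,0,0,0],[0.17,0.505,0.03,0,0,0],[0.17,0.505,0.03,0,0,0]]]}}

```text
t: 21.63
eef_pos: [615.3, -114.0, 200.6]
tcp_rot: [-3.141, 0.001, 0.0]
ft_force: [0.2, 0.4, 0.3]
opening: 1.0
```

```bash
python3 - <<'E'
from h import *
r=shot("wrist"); st=env.state(); print(st["t"],st["eef_pos"].round(1),st["opening"])
print("lid",fit(r,"lid",(615,-115)))
s=shot("side")
a=cv2.resize(r["image"][90:290,200:440],(440,366)); b=cv2.resize(s["image"][200:345,250:370],(303,366))
cv2.imwrite("pics/w6.png",np.hstack([a,b])[:,:,::-1])
E
```

```text
21.6833 [ 615.5 -113.8  200.8] 1.0009416451599336Traceback (most recent call last):
  File "<stdin>", line 3, in <module>
  File "h.py", line 35, in fit
    l,o=ring(r,HSV[n],zt+dz,p); mask=l==o[0][1]
                                        ~^^^
IndexError: list index out of range
```

```bash
python3 - <<'E'
from h import *
r=shot("wrist"); s=shot("side"); st=env.state(); print(st["t"],st["eef_pos"].round(1))
h=cv2.cvtColor(r["image"],cv2.COLOR_RGB2HSV); u=topix(r,[615.5,-115,15]).astype(int); print(u,h[u[1]-36:u[1]+36:4,u[0]].tolist(),h[u[1],u[0]-36:u[0]+36:4].tolist())
a=cv2.resize(r["image"][90:290,200:440],(440,366)); b=cv2.resize(s["image"][200:345,250:370],(303,366))
cv2.imwrite("pics/w6.png",np.hstack([a,b])[:,:,::-1])
E
```

```text
21.7833 [ 615.7 -113.8  201.1]
[321 178] [[15, 147, 174], [16, 145, 174], [16, 144, 175], [16, 152, 129], [44, 83, 89], [53, 70, 98], [51, 71, 101], [25, 100, 92], [16, 138, 116], [17, 129, 138], [17, 132, 147], [18, 116, 215], [18, 118, 207], [58, 68, 143], [58, 75, 133], [16, 148, 181], [15, 144, 182], [16, 147, 180]] [[16, 144, 183], [16, 143, 185], [15, 143, 184], [16, 144, 183], [16, 151, 120], [66, 91, 138], [59, 76, 117], [48, 80, 93], [17, 133, 127], [17, 129, 138], [17, 129, 144], [16, 130, 143], [17, 126, 154], [63, 78, 144], [64, 81, 144], [60, 72, 134], [16, 146, 196], [16, 143, 195]]
```

View pics/w6.png

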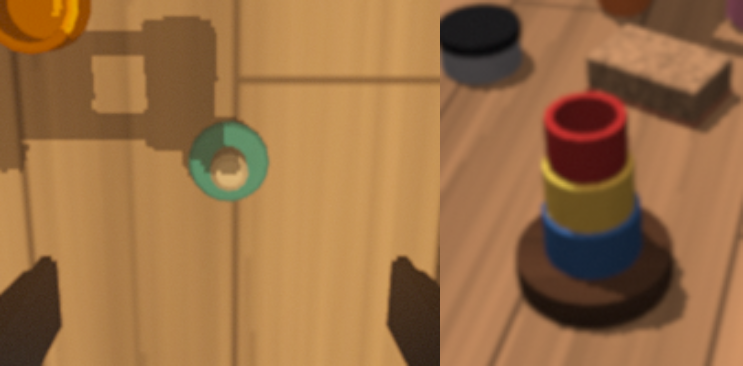

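Tower of three is seated. The lid shows near wrist-image (324,177); its green needs a hue of 35–100.

```bash
sed -i 's/"lid":(70,92)/"lid":(35,100)/; s/else 110)/else 50 if hue[0]==35 else 110)/' h.py; python3 look.py lid 616 -115 0; python3 look.py lid 616 -115 0
```

```text
21.8333 [ 615.8 -114.   201. ] [ 3.1414e+00 -4.0000e-04  1.5000e-03] 1.0012134573135318
(array([ 618.86, -115.14]), 0.929)
21.8833 [ 615.8 -114.2  201. ] [ 3.1414e+00 -5.0000e-04  1.3000e-03] 0.9959055215886878
(array([ 618.8 , -115.07]), 0.924)
```

>>> {"name": "send_rows", "arguments": {"moves": [[[0.007,0.0033,0.13,0,0,0],[0.007,0.0033,0.26,0,0,0],[0.007,0.0033,0.39,0,0,0],[0.007,0.0033,0.49,0,0,0],[0.007,0.0033,0.56,0,0,0],[0.007,0.0033,0.583,0,0,0],[0.007,0.0033,0.583,0,0,0]]]}}

```text
t: 22.47
eef_pos: [617.3, -115.6, 24.3]
tcp_rot: [-3.141, 0.003, 0.001]
ft_force: [0.2, 0.2, 0.5]
opening: 0.999
```

>>> {"name": "send_rows", "arguments": {"moves": [[[0,0,0,0,0,0],[0,0,0,0,0,0],[0,0,0,0,0,0],[0,0,0,0,0,0],[0,0,0,0,0,0],[0,0,0,0,0,0],[0,0,0,0,0,0],[0,0,0,0,0,0],[0,0,0,0,0,0],[0,0,0,0,0,0],[0,0,0,0,0,0],[0,0,0,0,0,0]]], "grip": 1}}

```text
t: 23.47
eef_pos: [617.8, -116.2, 25.6]
tcp_rot: [3.142, 0.0, 0.0]
ft_force: [0.1, 0.7, -0.1]
opening: 0.217
```

>>> {"name": "send_rows", "arguments": {"moves": [[[0,0,-0.05,0,0,0],[0,0,-0.15,0,0,0],[0,0,-0.27,0,0,0],[0,0,-0.4,0,0,0],[-0.02,-0.05,-0.51,0,0,0],[-0.05,-0.15,-0.55,0,0,0],[-0.1,-0.27,-0.55,0,0,0],[-0.15,-0.39,-0.55,0,0,0],[-0.2,-0.51,-0.55,0,0,0],[-0.25,-0.63,-0.55,0,0,0],[-0.3,-0.75,-0.55,0,0,0],[-0.35,-0.87,-0.55,0,0,0]]]}}

```text
t: 24.47
eef_pos: [511.8, 146.3, 190.8]
tcp_rot: [3.142, -0.0, -0.0]
ft_force: [0.9, 0.8, -0.3]
opening: 0.203
```

>>> {"name": "send_rows", "arguments": {"moves": [[[-0.05,-0.12,0,0,0,0],[-0.1,-0.24,0,0,0,0],[-0.14,-0.36,0,0,0,0],[-0.165,-0.47,0,0,0,0],[-0.177,-0.52,0,0,0,0],[-0.177,-0.5385,0,0,0,0],[-0.177,-0.5385,0,0,0,0],[-0.177,-0.5385,0.03,0,0,0],[-0.177,-0.5385,0.08,0,0,0],[-0.177,-0.5385,0.11,0,0,0],[-0.177,-0.5385,0.11,0,0,0]]]}}

```text
t: 25.38
eef_pos: [459.4, 304.8, 155.5]
tcp_rot: [3.14, 0.003, -0.002]
ft_force: [0.2, 0.4, -1.1]
opening: 0.202
```

```bash
python3 - <<'E'
from h import *
r=shot("wrist"); st=env.state(); print(st["t"],st["eef_pos"].round(1))
s=shot("side")
a=cv2.resize(r["image"][150:350,200:440],(440,366)); b=cv2.resize(s["image"][200:345,250:370],(303,366))
cv2.imwrite("pics/w7.png",np.hstack([a,b])[:,:,::-1])
E
```

```text
25.4333 [459.8 305.2 156.6]
```

View pics/w7.png

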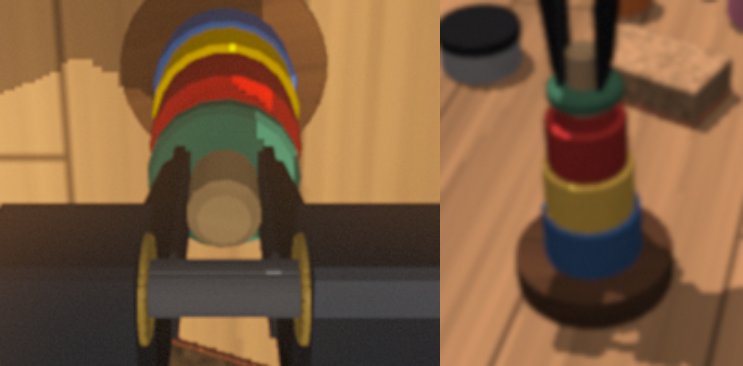

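>>> {"name": "send_rows", "arguments": {"moves": [[[0,0,0,0,0,0],[0,0,0.006,0,0,0],[0,0,0.014,0,0,0],[0,0,0.022,0,0,0],[0,0,0.03,0,0,0],[0,0,0.038,0,0,0],[0,0,0.045,0,0,0],[0,0,0.0483,0,0,0],[0,0,0.0483,0,0,0]]]}}

```text
t: 26.23
eef_pos: [459.7, 306.3, 142.8]
tcp_rot: [3.141, 0.0, 0.0]
ft_force: [0.6, -0.2, -0.4]
opening: 0.204
```

>>> {"name": "send_rows", "arguments": {"moves": [[[0,0,0.001,0,0,0],[0,0,0.001,0,0,0],[0,0,0.001,0,0,0],[0,0,0.001,0,0,0],[0,0,0.001,0,0,0],[0,0,0.001,0,0,0],[0,0,0.001,0,0,0],[0,0,0.001,0,0,0],[0,0,0.001,0,0,0]]], "grip": -1}}

```text
t: 26.98
eef_pos: [459.8, 306.3, 142.8]
tcp_rot: [3.141, 0.0, -0.0]
ft_force: [-0.7, -1.0, -0.2]
opening: 0.78
```

>>> {"name": "send_rows", "arguments": {"moves": [[[0,0,0,0,0,0],[0,0,-0.03,0,0,0],[0,0,-0.1,0,0,0],[0,0,-0.2,0,0,0],[0,0,-0.3,0,0,0],[0,0.1,-0.35,0,0,0],[0,0.22,-0.35,0,0,0],[0,0.35,-0.35,0,0,0],[0,0.47,-0.35,0,0,0],[0,0.6,-0.35,0,0,0],[0,0.7,-0.35,0,0,0],[0,0.7,-0.35,0,0,0]]]}}

```text
t: 27.98
eef_pos: [459.6, 92.6, 248.7]
tcp_rot: [3.141, -0.001, -0.003]
ft_force: [0.1, 1.2, 0.0]
opening: 1.0
```

```bash
python3 - <<'E'
from h import *
st=env.state(); print(st["t"],st["eef_pos"].round(1),st["opening"])
s=shot("side"); r=shot("top")
for n,z in(("pot_large",15),("pot_medium",49),("pot_small",83),("lid",117)): print(n,"model side px of top centre",topix(s,[459.7,306.4,z+GEO[n][1]]).round(1))
print("knob top",topix(s,[459.7,306.4,156]).round(1))
a=cv2.resize(r["image"][110:280,150:400],(440,300)); b=cv2.resize(s["image"][200:345,250:370],None,fx=3,fy=3)
a=cv2.copyMakeBorder(a,0,b.shape[0]-300,0,0,0)
cv2.imwrite("pics/w8.png",np.hstack([b,a])[:,:,::-1])
E
```

```text
27.9833 [459.6  92.6 248.7] 1.0002442118752586
pot_large model side px of top centre [309.4 280.5]
pot_medium model side px of top centre [308.5 262.9]
pot_small model side px of top centre [307.5 244.5]
lid model side px of top centre [307.3 240. ]
knob top [306.6 226.3]
```

View pics/w8.png

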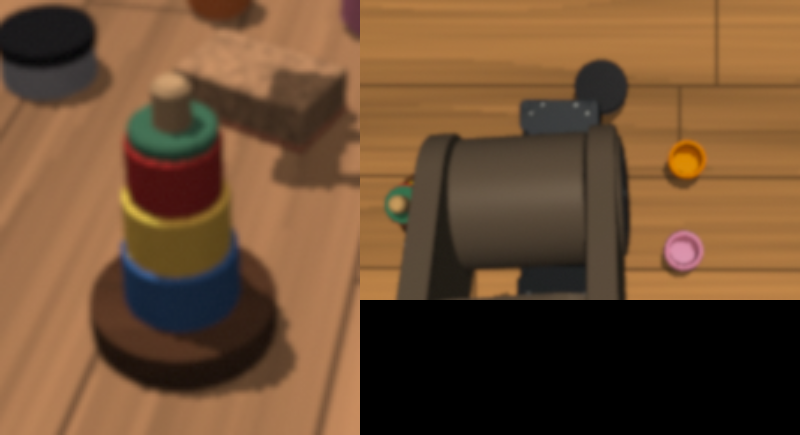

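```bash
python3 -c "
from cell import env
print(env.job_done(), env.state()['t'])"
```

```text
the job is handed in; nothing more can be done
the job is handed in; nothing more can be done
```

The tower stands on the dark stand: blue, yellow and red pots with the green lid on top, built in that order. Each piece was released before the next was picked up. The job was handed in at about 28 s with the gripper open and clear of everything.

- **Final check:** the side picture shows all four pieces nested and upright. The lid knob appeared at about pixel (307, 226), and a fully seated tower predicts (306.6, 226.3).
- **Forces:** no piece met noticeable resistance going in. Readings at the end of each move stayed below 7 N.
- **Other objects:** the arm went nowhere near the white stand, the wax tin, the sanding block or the orange and pink pots except to pass over them. The last pictures show the tin, block and look-alikes where they had been; the white stand was out of the final crops.
- **Checks that failed or disagreed:**
  - One side-camera position fit of the yellow pot came out wrong because its colour mask was incomplete, and another found nothing because the arm was in the way. I judged that seating from the picture instead.
  - The wrist camera appeared to read about 1 mm high in x. I allowed for that when placing the red pot and picking up and placing the lid.

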